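Shut and lock the length-bar box

ROBOT

A 6-joint arm with a two-finger parallel gripper is mounted at the origin on a cart in front of the work surface, level with it; the furniture and walls round the work are solid. World frame = base frame: x ahead of the robot, y to its left, z up, the work surface at z = 0. Lengths are in m, angles in rad, forces in N, time in s.
With the tool pointing down it reaches from about 0.25 to 0.775 m from the base axis. Payload 8.9 kg.
Tool frame: the origin (TCP) lies between the finger pads; the fingertips stand 8 mm ahead of it and the grasp point (between the pads) lies 11 mm behind it (robot.nose_length is the distance from the TCP to the fingertips, in m); z points along the fingers, y is the direction in which the jaws open and shut (so a half turn about z gives the same grasp; the last joint's range is limited). The gripper opens to 85 mm and grips with 20 to 120 N. Pads are 22 mm wide; open, the fingers measure 114 mm over their backs; the gripper's body (76 mm by 85 mm) begins 54 mm behind the grasp point. The pads swing forward as they close: fully open they stand 13 mm farther back than shut.
Start: joints at [-1.286, 0.291, -0.153, 1.127, 0, 1.431], TCP at [0.216, -0.479, 0.239] pointing down, gripper open.
Joint ranges: [-2.52, 2.52], [-0.91, 1.74], [-1.3, 1.37], [-1.96, 2.02], [-1.52, 1.47], [-3.14, 3.14]. Speed limits (rad/s): [2.22, 2.22, 2.79, 3.14, 3.14, 3.14].

INTERFACE

Orientations are given as a rotation vector (axis times angle).
In Python, from plant import robot gives the robot as it stands.
- The arm moves only by the tool carry_out, never from a script. Its argument "rows" is text: rows parted by semicolons, each of 5 numbers parted by spaces: the opening, from 0 (shut) to 1 (fully open), then the shift along the world's x, y, z in m, then the turn about the world's z in rad. A call has 1 to 20 rows; each row shifts and turns the commanded pose from where the row before left it; what a row does not reach is not made up. A row lasts 1/12 s, in which the tool goes at most 41.7 mm and 7.16 degrees, less where a joint would pass 70% of its speed; a pose out of reach is approached as far as the arm can. A call is refused whole if a number of a shift passes 0.0417 or a number of a turn 0.125, either way. A call with a gripper value outside its range is refused whole. The fingers move at their own pace and stop on an object; "force" is the grip in N (left out, the last holds). Time passes only in rows, so rows that do not move let the fingers close. It gives the time, the measured TCP pose, the force and the opening at its end, in the units of the state.
- robot.read_state(): the state, without advancing time (a new reading comes with each control period).
- robot.read_camera(name): name is "side" or "top"; returns a dict with "frame" (384x512x3 uint8, red, green, blue), "intrinsics" (3x3 intrinsics, pixels), "eye" and "rotation" of the camera in the world. Camera axes: x right, y down, z forward; pixel columns grow to the right and rows downward; lengths in m; the calibration is good to about 2 mm. A picture is of the moment at which its call begins. There is no depth.
- robot.finish_job(): hands the job in, once; it reports no verdict.
The state is a dict: "time": time; "joints": joint angles; "qd": joint speeds; "joint_torque": joint torques, N m; "eef_pos": TCP position; "tool_rot": TCP orientation; "wrist_force": force on the tool from outside, world axes, zero at the start; "moment": the same for the moment, N m; "grip_width": finger opening in m.
Only numpy, scipy, OpenCV 4.12 (cv2) and the standard library are available. Lean on these libraries where they do the work, as an engineer would, in place of code of your own. Each camera call takes 0.05 s, during which the arm holds its last target. There are 200 camera calls.

TASK

Put the length-bar box away safely: push its sliding cover fully home, then fit the blade of the orange key into the slotted brass lock on the cover and turn it a quarter turn clockwise (seen from above) until it stops. Take the key out and stand it back in its grey holder, and leave the other things where they are.

Things in the scene. Friction and masses are not known exactly. Their poses are not given: they have to be found in the camera images.
- bar_box: blue steel box 130 x 220 x 68 mm, fixed to the bench, with three steel bars inside. Origin at the centre of its underside on the bench; x across the box, y along the box toward the end where the cover closes, z up. Side rails end 68 mm above the bench.
- cover (a joint): how far the aluminium sliding cover stands open, m: 0 is fully home against the stop, it grows as the cover slides toward the box's -y (up to 0.115). Slides with about 2 N friction and stays where it is left. Cover top is 64.5 mm above the bench. If it is more than about 2 mm open, the lock's tongue strikes a keeper and cannot turn fully.
- cover_lip (a point): middle of the top edge of the black push lip on the cover, 82 mm above the bench; the lip stands 17 mm above the cover, is 76 mm long across the box and 9 mm thick along the slide. Axes as the box; pushing its -y face toward +y closes the cover. The lip is at the cover's -y end.
- cam (a joint): turn of the lock, rad: 0 unlocked (slot along the slide), 1.571 locked, at a firm stop (slot across the box). Grows clockwise seen from above; about 0.08 N m friction, stays where it is left.
- slot (a point): centre of the floor of the slot in the round brass cam (40 mm across, in a steel ring), 58.5 mm above the bench; x runs along the slot, z up. The slot is 28 mm long, 6 mm wide (9 mm at its bevelled mouth) and 9 mm deep; its mouth lies 67.5 mm above the bench. It rides on the cover and turns with the lock, on the lock's axis.
- key: loose key, 93 mm tall, about 0.12 kg. Origin at the centre of the blade's tip; x along the blade's width, z up through the handle. Flat steel blade 22 mm wide and 3 mm thick (tip 18 x 2.2 mm), 14 mm long; shank 14 mm dia; dark round collar 40 mm dia from 30 to 35 mm above the tip; orange flat-sided handle 42 mm (x) by 22 mm (y) from 35 to 93 mm above the tip. It stands in the holder with the collar resting on its top. Half turned about z it is the same.
- key_handle (a point): on the key's axis, 68 mm above the blade's tip: where to grip across the 22 mm sides (y). Axes as the key.
- key_holder: grey block 68 x 58 x 44 mm fixed to the bench, origin at the centre of its underside, z up.
- holder_top (a point): centre of the mouth of the holder's pocket, on its top, 44 mm above the bench; pocket 31 mm along x, 23 mm along y, 37 mm deep, bevelled 3 mm. With the key home its blade's tip is 30 mm below this point. Axes as the holder.
- v_block: grey steel V-block 40 x 42 x 34 mm, loose, a bystander; origin at the centre of its underside.
- spare_bar: steel length bar 18 x 80 x 26 mm lying on the bench, loose, a bystander; origin at the centre of its underside, length along y.
- stamp: wooden hand stamp 24 x 46 x 60 mm standing on the bench, a bystander; origin at the centre of its underside.

How it is judged:
By the outcome, as a careful person would: the job done as asked, in the order asked, and still so for the second after the job is handed in, with the robot touching nothing.
It also fails if it takes over 66 s, if anything falls off the work surface, if the arm or the gripper's body presses on something with over 40 N, if the wrist force passes 120 N, or if a joint passes its speed limit or range.

## Working session

There is one attempt and no reset: what is moved stays moved. The work goes in short steps, Python scripts to look and compute and a tool call to move; the robot and the scene stay as the last step left them, time stands still between calls to the robot, and variables do not carry over. Pictures are saved under pics/ and viewed, about 8 in all and at most 12, crops included, and the job is handed in when it is done.

Besides the shell and the picture viewer there is one more tool, called after "Call:" as name(argument=value, ...) on one line, values as JSON. carry_out: Moves the arm, as the interface text tells. Its arguments: {"type":"object","properties":{"rows":{"type":"string"},"force":{"type":"number"}},"required":["rows"]}

```bash
mkdir -p pics; cat > h.py <<'E'
import numpy as np, cv2
from plant import robot
def snap(name,fn,crop=None,s=1):
    c=robot.read_camera(name); f=c["frame"][:,:,::-1]
    np.savez('cam_'+name,K=c["intrinsics"],e=c["eye"],R=c["rotation"],f=f)
    if crop: x0,y0,x1,y1=crop; f=f[y0:y1,x0:x1]
    if s!=1: f=cv2.resize(f,None,fx=s,fy=s,interpolation=cv2.INTER_CUBIC)
    cv2.imwrite('pics/'+fn,f)
def ray(name,u,v,z):
    c=np.load('cam_'+name+'.npz'); d=c['R']@np.linalg.inv(c['K'])@[u,v,1.]
    return c['e']+d*(z-c['e'][2])/d[2]
def proj(name,p):
    c=np.load('cam_'+name+'.npz'); q=c['K']@(c['R'].T@(np.array(p)-c['e'])); return q[:2]/q[2]
E
python3 - <<'E'
from h import *
snap('top','t1.png',s=1.5); snap('side','s1.png',s=1.5)
for n in('top','side'):
    c=np.load('cam_'+n+'.npz'); print(n,c['K'].round(1),c['e'].round(3),c['R'].round(3))
print(robot.read_state(),robot.nose_length)
E
```

```text
top [[427.2   0.  254.7]
 [  0.  427.2 189.5]
 [  0.    0.    1. ]] [0.416 0.03  1.226] [-2.132  2.19  -0.103]
side [[350.9   0.  252.6]
 [  0.  350.9 195. ]
 [  0.    0.    1. ]] [0.268 0.914 0.738] [-0.417  2.643 -1.32 ]
{'time': 0.1, 'joints': array([-1.28629353e+00,  2.91194749e-01, -1.54031968e-01,  1.12671955e+00,
       -7.67215426e-07,  1.43151653e+00]), 'qd': array([-0.00156002, -0.0010498 ,  0.00288428,  0.00017661, -0.0002544 ,
       -0.00050577]), 'joint_torque': array([ 8.85856607e-04, -5.37977242e+01,  3.31919575e+01,  9.25475004e-03,
       -3.40542101e-04,  1.02671169e-05]), 'eef_pos': array([ 0.21579092, -0.47818344,  0.23881195]), 'tool_rot': array([-3.07020944e+00, -6.60464862e-01,  1.32197865e-04]), 'wrist_force': array([-0.2118833 , -0.86306559, -0.38379748]), 'moment': array([-0.00961473,  0.02755742, -0.01267649]), 'grip_width': 0.08517284848373308} 0.008
```

View pics/t1.png

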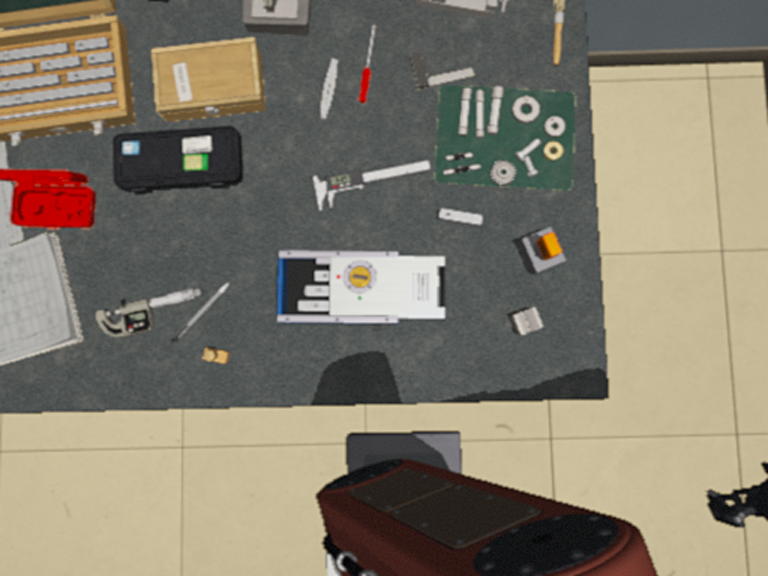

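View pics/s1.png

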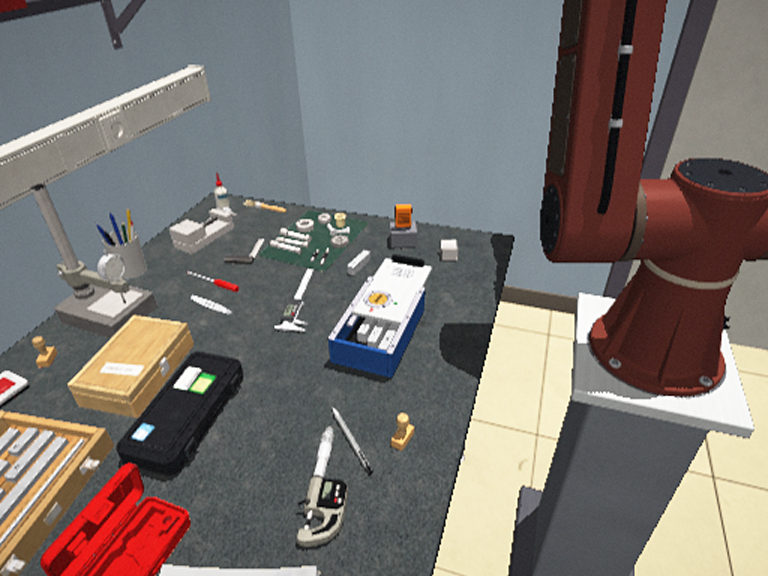

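The top picture (1.5x) shows the box at about (337,287), with the lip at the right (442,286), the lock at (360,277), the key and holder at (545,248) and the V-block at (527,320). The camera rotation is a rotation vector, so I'll fix the helper and zoom in.

```bash
sed -i "s/R=c\[\"rotation\"\]/R=cv2.Rodrigues(np.array(c[\"rotation\"],float))[0]/" h.py
python3 - <<'E'
from h import *
snap('top','t2.png',crop=(175,135,395,235),s=3.6)
snap('side','s2.png',crop=(200,120,320,260),s=4)
for u,v,z in[(360/1.5,277/1.5,.0675),(442/1.5,286/1.5,.082),(545/1.5,250/1.5,.044)]: print(ray('top',u,v,z))
E
```

```text
[0.55477868 0.08107852 0.0675    ]
[ 0.53277914 -0.0662202   0.082     ]
[ 0.59870439 -0.26304643  0.044     ]
```

View pics/t2.png

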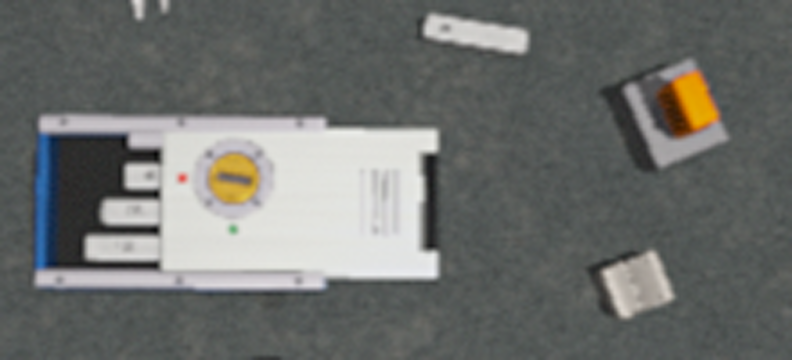

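View pics/s2.png

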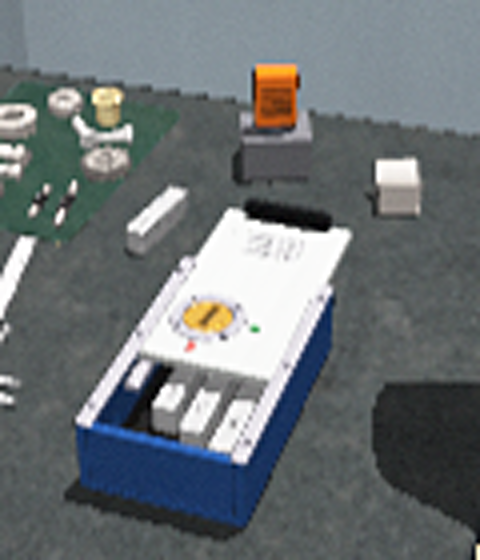

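The top crop shows the rail corners at about (38,116), (35,286) and (326,119). The lock is at (233,180) with its slot tilted slightly clockwise, and the lip is at about x=430. The holder corners are (622,85), (692,58), (728,135) and (660,168), and the key handle is parallel to the holder's long side. Next I'll measure these by segmentation.

```bash
cat > m.py <<'E'
from h import *
from scipy.optimize import least_squares
f=np.load('cam_top.npz')['f']; hsv=cv2.cvtColor(f,cv2.COLOR_BGR2HSV); H,S,V=cv2.split(hsv)
def roi(m,x0,y0,x1,y1):
    o=np.zeros_like(m); o[y0:y1,x0:x1]=m[y0:y1,x0:x1]; return o
def w(u,z): return ray('top',u[0],u[1],z)[:2]
# lock
m=roi(((S>110)&(H>12)&(H<35)).astype('u1'),225,170,255,200)
c=max(cv2.findContours(m,0,2)[0],key=cv2.contourArea)
(cx,cy),r=cv2.minEnclosingCircle(c); e=cv2.fitEllipse(cv2.convexHull(c)); print('lock',cx,cy,r,e); print(w(e[0],.0675))
# slot dark inside
mask=np.zeros_like(m); cv2.circle(mask,(int(round(e[0][0])),int(round(e[0][1]))),9 if r>6 else 4,1,-1)
g=f[:,:,2].astype(float); ys,xs=np.nonzero(mask*(((xs:=0)==0)) ); 
d=np.clip(np.median(g[ys,xs])-30-g[ys,xs],0,None)
d*=np.hypot(xs-e[0][0],ys-e[0][1])<5.5
p=np.array([w((x,y),.0675) for x,y in zip(xs,ys)]); mu=(p*d[:,None]).sum(0)/d.sum()
C=((p-mu).T*d)@(p-mu); L,E=np.linalg.eigh(C); print('slot',mu,np.degrees(np.arctan2(E[1,1],E[0,1])),L)
# corners
def pix(u,v): return np.array([(u+.5)/3.6-.5+175,(v+.5)/3.6-.5+135],np.float32)
def sub(P): 
    P=np.array([[pix(*q)] for q in P],np.float32)
    return cv2.cornerSubPix(cv2.cvtColor(f,cv2.COLOR_BGR2GRAY),P.copy(),(3,3),(-1,-1),(3,50,.01))[:,0],P[:,0]
for n,P,z in[('box',[(38,116),(35,286),(326,288),(326,119)],.068),('holder',[(622,85),(692,58),(728,135),(660,168)],.044),('cover end',[(438,130),(438,279)],.0645),('lip',[(436,153),(436,249)],.082)]:
    s,q=sub(P); W=np.array([w(a,z) for a in s]); W0=np.array([w(a,z) for a in q])
    print(n,(s-q).round(1).tolist()); print(W.round(4).tolist(),W.mean(0)); print(W0.round(4).tolist(),W0.mean(0))
    for X in(W,W0): print(' edges',[(round(float(np.hypot(*b)),4),round(float(np.degrees(np.arctan2(b[1],b[0]))),1)) for b in np.roll(X,-1,0)-X])
# handle
m=roi(((S>150)&(H<25)&(V>60)).astype('u1'),345,145,385,185)
c=max(cv2.findContours(m,0,2)[0],key=cv2.contourArea); print('key',cv2.minAreaRect(c))
m2=m*(V>215); c=max(cv2.findContours(m2.astype('u1'),0,2)[0],key=cv2.contourArea); b=cv2.minAreaRect(c); q=cv2.boxPoints(b); W=np.array([w(a,.107) for a in q])
print('top face',b,W.mean(0)); print(' edges',[(round(float(np.hypot(*t)),4),round(float(np.degrees(np.arctan2(t[1],t[0]))),1)) for t in np.roll(W,-1,0)-W])
E
sed -i "s/ys,xs=np.nonzero(mask.*/ys,xs=np.nonzero(mask)/" m.py; python3 m.py
```

```text
lock 239.49057006835938 184.05661010742188 6.775368690490723 ((239.54190063476562, 184.09414672851562), (13.007668495178223, 13.392842292785645), 63.443904876708984)
[0.55638749 0.08229527]
slot [0.55634906 0.08147988] 78.6200380584448 [0.00153458 0.03411321]
box [[0.0, 0.0], [-0.30000001192092896, -0.4000000059604645], [0.4000000059604645, -2.5], [0.699999988079071, 2.0999999046325684]]
[[0.6081, 0.2305], [0.4797, 0.2346], [0.4779, 0.0133], [0.5937, 0.0093]] [0.53985608 0.12195671]
[[0.6081, 0.2305], [0.4785, 0.2339], [0.4711, 0.0146], [0.5996, 0.011]] [0.53933231 0.12251874]
 edges [(0.1285, 178.2), (0.2213, -90.4), (0.1159, -2.0), (0.2217, 86.3)]
 edges [(0.1297, 178.5), (0.2194, -91.9), (0.1285, -1.6), (0.2197, 87.8)]
holder [[0.4000000059604645, -0.20000000298023224], [-0.30000001192092896, -0.10000000149011612], [0.20000000298023224, 1.100000023841858], [-0.4000000059604645, -0.10000000149011612]]
[[0.6244, -0.221], [0.6438, -0.2745], [0.5792, -0.3002], [0.5583, -0.2449]] [ 0.60141621 -0.2601423 ]
[[0.6237, -0.22], [0.6435, -0.2753], [0.5823, -0.2998], [0.558, -0.246]] [ 0.6018
[... 374 characters left out ...]
0.53259886 -0.07208616]
 edges [(0.1129, 177.8), (0.1129, -2.2)]
 edges [(0.1136, 177.9), (0.1136, -2.1)]
lip [[-0.5, -0.30000001192092896], [-0.6000000238418579, 0.5]]
[[0.5702, -0.0693], [0.4959, -0.0661]] [ 0.53307685 -0.06769997]
[[0.5694, -0.0705], [0.4973, -0.0679]] [ 0.53334529 -0.06915199]
 edges [(0.0743, 177.6), (0.0743, -2.4)]
 edges [(0.0721, 177.9), (0.0721, -2.1)]
key ((365.7000427246094, 163.40003967285156), (14.758047103881836, 13.416407585144043), 63.43495178222656)
top face ((367.9482727050781, 162.37933349609375), (14.312403678894043, 6.434016227722168), 66.80140686035156) [ 0.60012484 -0.2601969 ]
 edges [(0.0172, -68.3), (0.0379, -160.0), (0.0171, 111.7), (0.0379, 20.0)]
```

Call:
carry_out(rows="0 0.0158 0.018 -0.003 0.124;0 0.0158 0.018 -0.003 0.124;0 0.0158 0.018 -0.003 0.124;0 0.0158 0.018 -0.003 0.124;0 0.0158 0.018 -0.003 0.124;0 0.0158 0.018 -0.003 0.124;0 0.0158 0.018 -0.003 0.124;0 0.0158 0.018 -0.003 0.124;0 0.0158 0.018 -0.003 0.124;0 0.0158 0.018 -0.003 0.124;0 0.0158 0.018 -0.003 0.124;0 0.0158 0.018 -0.003 0.124;0 0.0158 0.018 -0.003 0.124;0 0.0158 0.018 -0.003 0.124;0 0.0158 0.018 -0.003 0.124;0 0.0158 0.018 -0.003 0.124;0 0.0158 0.018 -0.003 0.124;0 0.0158 0.018 -0.003 0.124;0 0.0158 0.018 -0.003 0.124;0 0.0158 0.018 -0.003 0.124", force=60)

```text
time: 1.87
eef_pos: [0.5325, -0.1175, 0.179]
tool_rot: [-0.363, -3.12, -0.0]
wrist_force: [-0.5, -1.0, 0.3]
grip_width: 0.0001
```

Call:
carry_out(rows="0 0 0 -0.033 0.1;0 0 0 -0.033 0.097;0 0 0 -0.033 0;0 0 0 0 0;0 0 0.02 0 0;0 0 0.01 0 0;0 0.0004 0.01 0 0;0 0.0004 0.01 0 0;0 0 0 0 0")

```text
time: 2.62
eef_pos: [0.5332, -0.0671, 0.0813]
tool_rot: [0.062, 3.14, 0.0]
wrist_force: [-0.0, 0.3, -0.8]
grip_width: -0.0003
```

```bash
python3 - <<'E'
from h import *
snap('top','t3.png',crop=(175,120,395,240),s=3)
snap('side','s3.png',crop=(200,120,320,260),s=3)
a=cv2.imread('pics/t3.png');b=cv2.imread('pics/s3.png');o=np.zeros((420,1020,3),'u1');o[:360,:660]=a;o[:,660:]=b
cv2.imwrite('pics/c3.png',cv2.resize(o,None,fx=.78,fy=.78,interpolation=cv2.INTER_AREA))
E
```

```text
(no output)
```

View pics/c3.png

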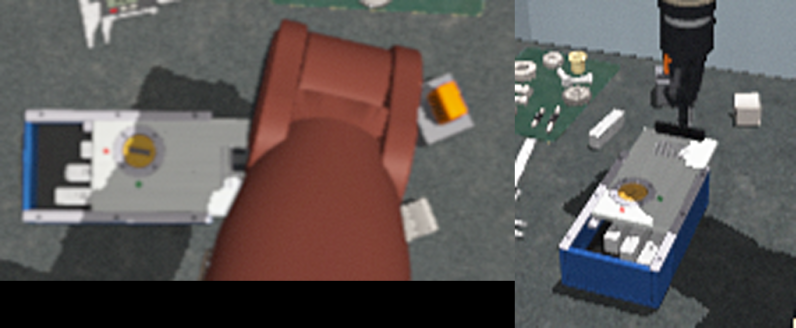

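The cover is moving: the lock has shifted about 14 mm toward +y. I'll keep pushing.

Call:
carry_out(rows="0 0.0004 0.01 0 0;0 0.0004 0.01 0 0;0 0.0004 0.01 0 0;0 0.0004 0.01 0 0;0 0.0003 0.008 0 0;0 0 0 0 0")

```text
time: 3.22
eef_pos: [0.5345, -0.0185, 0.0803]
tool_rot: [-0.061, -3.141, -0.002]
wrist_force: [0.1, -0.4, -0.8]
grip_width: -0.0003
```

Call:
carry_out(rows="0 0.0002 0.005 0 0;0 0.0002 0.005 0 0;0 0.0002 0.004 0 0;0 0 0 0 0")

```text
time: 3.55
eef_pos: [0.5349, -0.0057, 0.0801]
tool_rot: [-0.063, -3.14, -0.001]
wrist_force: [-0.2, -0.6, -0.7]
grip_width: -0.0001
```

Call:
carry_out(rows="0 0.0001 0.003 0 0;0 0.0001 0.003 0 0;0 0 0 0 0")

```text
time: 3.8
eef_pos: [0.5352, -0.0001, 0.0802]
tool_rot: [-0.064, -3.141, -0.001]
wrist_force: [-0.1, -0.3, 0.9]
grip_width: 0.0004
```

```bash
python3 - <<'E'
from h import *
snap('side','s4.png',crop=(200,120,320,260),s=3)
snap('top','t4.png',crop=(175,120,295,240),s=3)
o=np.zeros((420,720,3),'u1');o[:360,:360]=cv2.imread('pics/t4.png');o[:,360:]=cv2.imread('pics/s4.png');cv2.imwrite('pics/c4.png',o)
E
```

```text
(no output)
```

View pics/c4.png

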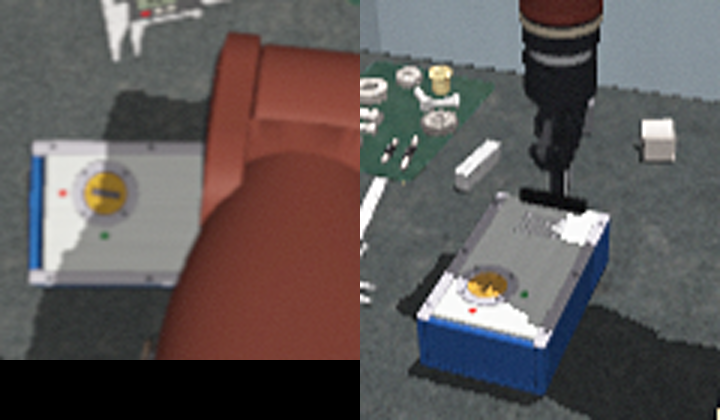

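The cover now nearly reaches the blue end wall (column ~45 in the crop). I'll creep forward until the force rises.

Call:
carry_out(rows="0 0 0.0015 0 0;0 0 0.0015 0 0;0 0 0.001 0 0;0 0 0 0 0;0 0 0 0 0")

```text
time: 4.32
eef_pos: [0.5355, 0.0035, 0.0803]
tool_rot: [0.064, 3.141, 0.0]
wrist_force: [0.8, -1.8, 0.1]
grip_width: -0.0003
```

Call:
carry_out(rows="0 0 0.0015 0 0;0 0 0.0015 0 0;0 0 0.001 0 0;0 0 0 0 0;0 0 0 0 0")

```text
time: 4.73
eef_pos: [0.5356, 0.0064, 0.0804]
tool_rot: [0.065, 3.141, -0.004]
wrist_force: [1.2, -7.3, -1.2]
grip_width: 0.0001
```

Call:
carry_out(rows="0 0 0.001 0 0;0 0 0.001 0 0;0 0 0 0 0;0 0 0 0 0")

```text
time: 5.07
eef_pos: [0.5356, 0.0067, 0.0804]
tool_rot: [0.067, 3.141, -0.009]
wrist_force: [-0.2, -15.0, -0.6]
grip_width: 0.0003
```

The cover is on its stop: the reaction is 15 N with only 0.3 mm more travel. I'll back off and go to the key.

Call:
carry_out(rows="0 0 -0.01 0 0;0 0 -0.015 0.005 0;0 0 -0.01 0.03 0;0 0 -0.01 0.035 0;0.6 0.005 -0.02 0.03 0.05;0.6 0.01 -0.03 0.02 0.1;0.6 0.012 -0.035 0 0.1;0.6 0.012 -0.035 0 0.1;0.6 0.012 -0.035 0 0.041;0.6 0.01 -0.035 0 0;0.6 0.0045 -0.027 0 0;0.6 0 0 0 0;0.6 0 0 0 0")

```text
time: 6.15
eef_pos: [0.6006, -0.2536, 0.1995]
tool_rot: [0.544, -3.094, -0.002]
wrist_force: [-0.4, 0.5, 0.7]
grip_width: 0.0513
```

```bash
python3 - <<'E'
from h import *
s=robot.read_state(); print(s['eef_pos'],s['tool_rot'],s['joints'],s['grip_width'])
snap('side','s5.png',crop=(215,70,305,220),s=4)
snap('top','t5.png',crop=(200,150,290,220),s=4)
o=np.zeros((600,720,3),'u1');o[:280,:360]=cv2.imread('pics/t5.png');o[:,360:]=cv2.imread('pics/s5.png');cv2.imwrite('pics/c5.png',o)
p=np.array(s['eef_pos']); print('side tip',proj('side',p+[0,0,-.008]),'grip key',proj('side',[.601,-.26,.082]))
E
```

```text
[ 0.60060686 -0.25360023  0.19954497] [ 5.44063412e-01 -3.09383724e+00 -2.25861956e-03] [-5.12038777e-01  5.58296152e-01  1.57427246e-01  1.17105586e+00
  9.34590492e-04 -8.60187491e-01] 0.051294628820971654
side tip [269.25836471 116.83490049] grip key [269.29179036 142.40461138]
```

View pics/c5.png

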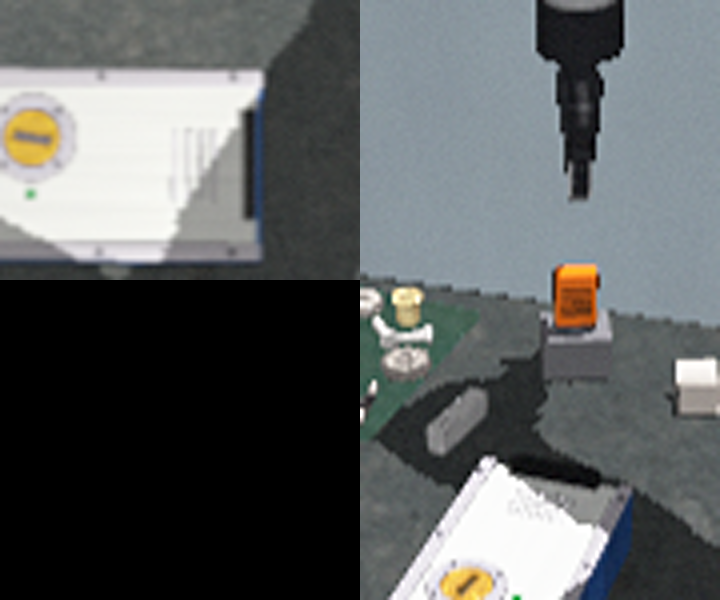

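Fingertips are at (578,199) in the side crop and the key handle is centred at (577,290). They line up as predicted, so I'll descend and grip.

Call:
carry_out(rows="0.6 0 -0.0065 -0.03 0;0.6 0 0 -0.03 0;0.6 0 0 -0.03 0;0.6 0 0 -0.025 0;0.6 0 0 -0.0135 0;0.6 0 0 0 0;0.6 0 0 0 0;0 0 0 0 0;0 0 0 0 0;0 0 0 0 0;0 0 0 0 0;0 0 0 0 0;0 0 0 0 0;0 0 0 0 0", force=60)

```text
time: 7.42
eef_pos: [0.6019, -0.2593, 0.0736]
tool_rot: [-0.547, 3.091, -0.002]
wrist_force: [-0.6, 1.8, 7.7]
grip_width: 0.0214
```

Call:
carry_out(rows="0 0 0 0.01 0;0 0 0 0.02 0;0 0 0 0.03 0;0 0 0 0.03 0;0 0 0 0.03 0;0 0 0 0 0")

```text
time: 7.92
eef_pos: [0.6035, -0.2606, 0.1993]
tool_rot: [-0.546, 3.086, -0.01]
wrist_force: [0.8, -0.9, -0.5]
grip_width: 0.0212
```

```bash
sed -i 's/225,170,255,200/195,170,225,200/' m.py; python3 m.py | head -3
python3 - <<'E'
from h import *
f=np.load('cam_top.npz')['f'][170:200,195:225]; cv2.imwrite('pics/l5.png',cv2.resize(f,None,fx=12,fy=12,interpolation=cv2.INTER_CUBIC))
E
```

```text
lock 207.65383911132812 184.11538696289062 6.746791362762451 ((207.51136779785156, 183.98902893066406), (12.729204177856445, 13.392951011657715), 49.63351058959961)
[0.55907763 0.16989717]
slot [0.55904813 0.1692846 ] 79.12281272289582 [0.00125554 0.03095854]
```

View pics/l5.png

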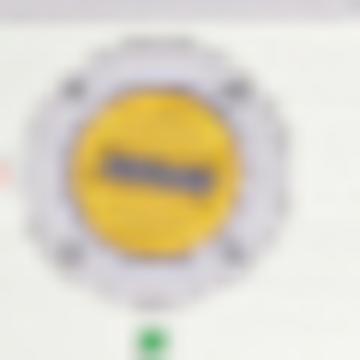

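The lock's centre is at crop (157,172), i.e. world (0.559, 0.1695), with the slot at about 79°. I'll carry the key above it.

Call:
carry_out(rows="0 -0.0032 0.0307 0 0.0736;0 -0.0032 0.0307 0 0.0736;0 -0.0032 0.0307 0 0.0736;0 -0.0032 0.0307 0 0.0736;0 -0.0032 0.0307 0 0.0736;0 -0.0032 0.0307 0 0.0736;0 -0.0032 0.0307 0 0.0736;0 -0.0032 0.0307 0 0.0736;0 -0.0032 0.0307 0 0.0736;0 -0.0032 0.0307 0 0.0736;0 -0.0032 0.0307 0 0.0736;0 -0.0032 0.0307 0 0.0736;0 -0.0032 0.0307 0 0.0736;0 -0.0032 0.0307 0 0.0736;0 0 0 -0.02 0;0 0 0 -0.02 0;0 0 0 0 0;0 0 0 0 0")

```text
time: 9.42
eef_pos: [0.5553, 0.1706, 0.1516]
tool_rot: [1.999, -2.421, -0.001]
wrist_force: [-0.6, -0.3, -0.3]
grip_width: 0.0218
```

```bash
python3 - <<'E'
from h import *
s=robot.read_state(); p=np.array(s['eef_pos']); r=s['tool_rot']; print(p,r,s['wrist_force'],np.degrees(2*np.arctan2(r[1],r[0])))
snap('side','s6.png',crop=(200,110,290,200),s=6)
snap('top','t6.png',crop=(175,150,245,210),s=4)
o=np.zeros((540,800,3),'u1');o[:240,:280]=cv2.imread('pics/t6.png')[:,:280];o[:,280:]=cv2.imread('pics/s6.png')[:,:520];cv2.imwrite('pics/c6.png',o)
for h in (-.0596,-.0296,-.0246,.0334): q=proj('side',p+[0,0,h]); print(h,q,((q-[200,110]+.5)*6+[280,0]).round(1))
q=proj('side',[.559,.1695,.0675]); print(q,((q-[200,110]+.5)*6+[280,0]).round(1))
E
```

```text
[0.55530671 0.17059202 0.15163246] [ 1.99939203e+00 -2.42104586e+00 -1.36002334e-03] [-0.63451294 -0.29720106 -0.2615785 ] -100.89761278518691
-0.0596 [243.14671235 209.17527712] [541.9 598.1]
-0.0296 [242.80321158 201.05123947] [539.8 549.3]
-0.0246 [242.74476633 199.66896762] [539.5 541. ]
0.0334 [242.04041337 183.01051865] [535.2 441.1]
[242.36945245 215.14432972] [537.2 633.9]
```

View pics/c6.png

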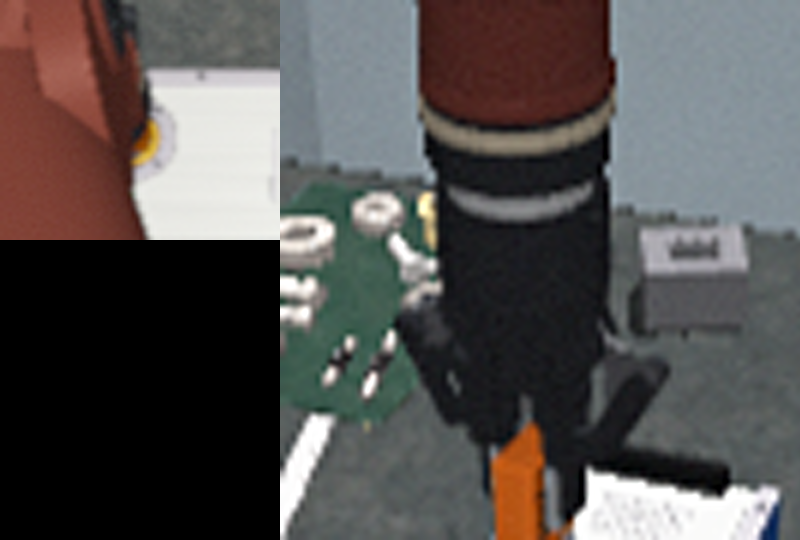

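That crop was cut too high. I'll correct the position, then look closely at the blade and slot.

Call:
carry_out(rows="0 0.0037 -0.001 -0.008 0;0 0 0 0 0;0 0 0 0 0")

```text
time: 9.77
eef_pos: [0.56, 0.1694, 0.1438]
tool_rot: [2.0, -2.423, 0.0]
wrist_force: [0.4, -0.1, -1.3]
grip_width: 0.0215
```

```bash
python3 - <<'E'
from h import *
s=robot.read_state(); p=np.array(s['eef_pos']); print(p,s['wrist_force'])
snap('side','s7.png',crop=(215,175,275,235),s=9)
T=lambda q:((q-[215,175]+.5)*9).round(1)
for h in (-.0596,-.0296,-.0246,.0334): print(h,T(proj('side',p+[0,0,h])))
print('slot',T(proj('side',[.559,.1695,.0675])))
a=np.radians(79.1)
for k in(-.014,.014): print(T(proj('side',[.559+k*np.cos(a),.1695+k*np.sin(a),.0675])))
print('per 10mm x,y,z',[T(proj('side',[.559,.1695,.0675]+d))-T(proj('side',[.559,.1695,.0675])) for d in np.eye(3)*.01])
E
```

```text
[0.56001844 0.16936185 0.14382798] [ 0.38121598 -0.07745726 -1.28264616]
-0.0596 [246.3 325.7]
-0.0296 [243.  253.3]
-0.0246 [242.4 241. ]
0.0334 [235.7  92.6]
slot [250.8 365.8]
[272.3 341.9]
[229.  390.2]
per 10mm x,y,z [array([-28.5,  -5.8]), array([-10.3,  18.8]), array([ -1. , -23.4])]
```

View pics/s7.png

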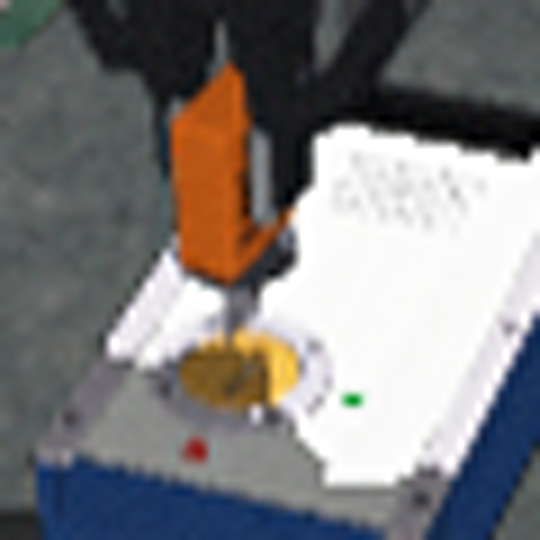

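In the crop, the brass disc is centred near (240,370) and the blade comes down near (236,322). Both sit about 10 px left of their predictions, so key and slot agree with each other. I'll descend gently and watch the force.

Call:
carry_out(rows="0 -0.001 0 -0.006 0;0 0 0 -0.006 0;0 0 0 -0.003 0;0 0 0 -0.0015 0;0 0 0 -0.0015 0;0 0 0 -0.001 0;0 0 0 0 0")

```text
time: 10.4
eef_pos: [0.5588, 0.1698, 0.1247]
tool_rot: [2.0, -2.422, -0.0]
wrist_force: [-0.2, 0.1, -0.7]
grip_width: 0.0212
```

Call:
carry_out(rows="0 0 0 -0.0015 0;0 0 0 -0.0015 0;0 0 0 -0.001 0;0 0 0 0 0")

```text
time: 10.73
eef_pos: [0.5591, 0.1697, 0.1207]
tool_rot: [-2.0, 2.422, -0.001]
wrist_force: [1.8, -0.9, -2.1]
grip_width: 0.0214
```

Call:
carry_out(rows="0 0 0 -0.001 0;0 0 0 -0.001 0;0 0 0 0 0")

```text
time: 10.98
eef_pos: [0.5591, 0.1697, 0.1188]
tool_rot: [-2.0, 2.422, -0.001]
wrist_force: [1.6, -0.6, -1.4]
grip_width: 0.0215
```

The blade is about 8.5 mm into the slot with no resistance. I'll turn it clockwise.

Call:
carry_out(rows="0 0 0 0 -0.04;0 0 0 0 -0.08;0 0 0 0 -0.08;0 0 0 0 -0.08;0 0 0 0 -0.08;0 0 0 0 -0.08;0 0 0 0 0", force=90)

```text
time: 11.57
eef_pos: [0.5594, 0.1695, 0.1189]
tool_rot: [-1.418, 2.802, -0.001]
wrist_force: [2.7, -1.8, -2.1]
grip_width: 0.0209
```

```bash
cat > st.py <<'E'
from h import *
s=robot.read_state(); r=s['tool_rot']; print(s['eef_pos'],'yaw',np.degrees(2*np.arctan2(r[1],r[0]))%360,'F',s['wrist_force'],'M',s['moment'],s['grip_width'])
E
python3 st.py
```

```text
[0.55940761 0.16950271 0.11887234] yaw 233.68117264784843 F [ 2.71984939 -1.77793165 -2.11458764] M [-0.42147702 -0.94455402  0.08956584] 0.02091160213340717
```

Call:
carry_out(rows="0 0 0 0 -0.08;0 0 0 0 -0.08;0 0 0 0 -0.08;0 0 0 0 -0.08;0 0 0 0 -0.08;0 0 0 0 -0.08;0 0 0 0 -0.08;0 0 0 0 -0.08;0 0 0 0 -0.08;0 0 0 0 -0.08;0 0 0 0 -0.08;0 0 0 0 -0.04;0 0 0 0 0")

```text
time: 12.65
eef_pos: [0.5586, 0.1703, 0.1188]
tool_rot: [0.034, -3.141, -0.002]
wrist_force: [1.4, 2.0, -0.6]
grip_width: 0.0214
```

```bash
python3 st.py
```

```text
[0.55857341 0.17031004 0.11884034] yaw 181.24967987222894 F [ 1.44391427  1.95384658 -0.55635247] M [ 0.52224209 -0.23128023  0.0230975 ] 0.021440768505783976
```

Call:
carry_out(rows="0 0 0 0 -0.03;0 0 0 0 -0.03;0 0 0 0 -0.03;0 0 0 0 0")

```text
time: 12.98
eef_pos: [0.5586, 0.1701, 0.1188]
tool_rot: [-0.105, -3.139, -0.001]
wrist_force: [0.3, 2.4, -0.1]
grip_width: 0.0208
```

```bash
python3 st.py
```

```text
[0.55855961 0.1701357  0.11879126] yaw 176.1606616536049 F [ 0.27927994  2.37416075 -0.07903376] M [ 0.52167203 -0.16071758  0.04207992] 0.020776847178249597
```

Call:
carry_out(rows="0 0 0 0 -0.04;0 0 0 0 -0.04;0 0 0 0 -0.04;0 0 0 0 0")

```text
time: 13.32
eef_pos: [0.5586, 0.17, 0.1188]
tool_rot: [-0.294, -3.127, -0.001]
wrist_force: [-0.2, 1.0, 0.6]
grip_width: 0.0205
```

```bash
python3 st.py
```

```text
[0.55861979 0.1699919  0.1188165 ] yaw 169.24362271477364 F [-0.1750563   1.04386518  0.60965385] M [ 0.48407824 -0.1102697   0.10339282] 0.020538495269864135
```

Call:
carry_out(rows="0 0 0 0 -0.03;0 0 0 0 -0.03;0 0 0 0 0;0 0 0 0 0")

```text
time: 13.65
eef_pos: [0.5587, 0.1702, 0.1188]
tool_rot: [-0.385, -3.118, -0.001]
wrist_force: [0.1, 4.7, -0.7]
grip_width: 0.0211
```

```bash
python3 st.py
```

```text
[0.55867568 0.17020873 0.11882754] yaw 165.9273896497186 F [ 0.05309414  4.68632227 -0.65745385] M [ 1.08965598 -0.0416936   0.23875111] 0.021064172123325127
```

Call:
carry_out(rows="0 0 0 0 -0.03;0 0 0 0 -0.03;0 0 0 0 0;0 0 0 0 0")

```text
time: 13.98
eef_pos: [0.5587, 0.1704, 0.1188]
tool_rot: [-0.478, -3.105, -0.002]
wrist_force: [0.7, 4.9, -0.7]
grip_width: 0.0209
```

```bash
python3 st.py
```

```text
[0.55868958 0.17042166 0.11883241] yaw 162.4874849814864 F [ 0.67144286  4.86040285 -0.66252169] M [ 1.27942015 -0.13165955  0.55124988] 0.02094884853023795
```

The moment rose to 0.55 N·m, so the lock is on its firm stop. I'll relieve the turn within the slot's play and lift.

Call:
carry_out(rows="0 0 0 0 0.06;0 0 0 0 0.06;0 0 0 0 0.06;0 0 0 0 0;0 0 0 0.003 0;0 0 0 0.004 0;0 0 0 0.004 0;0 0 0 0.006 0;0 0 0 0.02 0;0 0 0 0.03 0;0 0 0 0.025 0;0 0 0 0 0")

```text
time: 14.98
eef_pos: [0.5614, 0.1699, 0.2165]
tool_rot: [0.203, 3.127, 0.002]
wrist_force: [0.4, -0.3, -0.7]
grip_width: 0.0214
```

```bash
python3 st.py
```

```text
[0.56140471 0.16992264 0.21651391] yaw 172.5558188035545 F [ 0.39916322 -0.32334198 -0.71800947] M [-0.02787608 -0.02338201  0.05300304] 0.021413199882380163
```

Call:
carry_out(rows="0 0.0029 -0.0307 0 0.0343;0 0.0029 -0.0307 0 0.0343;0 0.0029 -0.0307 0 0.0343;0 0.0029 -0.0307 0 0.0343;0 0.0029 -0.0307 0 0.0343;0 0.0029 -0.0307 0 0.0343;0 0.0029 -0.0307 0 0.0343;0 0.0029 -0.0307 0 0.0343;0 0.0029 -0.0307 0 0.0343;0 0.0029 -0.0307 0 0.0343;0 0.0029 -0.0307 0 0.0343;0 0.0029 -0.0307 0 0.0343;0 0.0029 -0.0307 0 0.0343;0 0.0029 -0.0307 0 0.0343;0 0 0 0 0;0 0 0 0 0")

```text
time: 16.32
eef_pos: [0.5989, -0.2617, 0.2103]
tool_rot: [0.543, -3.094, -0.0]
wrist_force: [0.4, 1.2, -1.4]
grip_width: 0.0208
```

```bash
python3 st.py; python3 - <<'E'
from h import *
snap('side','s8.png',crop=(240,80,300,180),s=6)
snap('top','t8.png',crop=(180,150,250,220),s=6)
o=np.zeros((600,780,3),'u1');o[:420,:420]=cv2.imread('pics/t8.png');o[:,420:]=cv2.imread('pics/s8.png');cv2.imwrite('pics/c8.png',o)
p=np.array(robot.read_state()['eef_pos'])
for h in(-.0596,-.0296,.0334):print(h,(proj('side',p+[0,0,h])-[240,80]+.5)*6+[420,0])
E
python3 m.py | head -3
```

```text
[ 0.59889107 -0.26169411  0.21027806] yaw 199.92010171072738 F [ 0.40831759  1.20394935 -1.35328985] M [0.02778844 0.04376299 0.03997648] 0.020841735129166587
-0.0596 [602.74955439 280.56278688]
-0.0296 [603.3718946  236.23334686]
0.0334 [604.73606631 139.06307431]
lock 208.0 184.0 6.708303928375244 ((207.88290405273438, 183.88290405273438), (13.033498764038086, 13.449918746948242), 45.0)
[0.55934203 0.16887584]
slot [0.55888956 0.16871996] 178.56536901688023 [0.00164476 0.03181904]
```

View pics/c8.png

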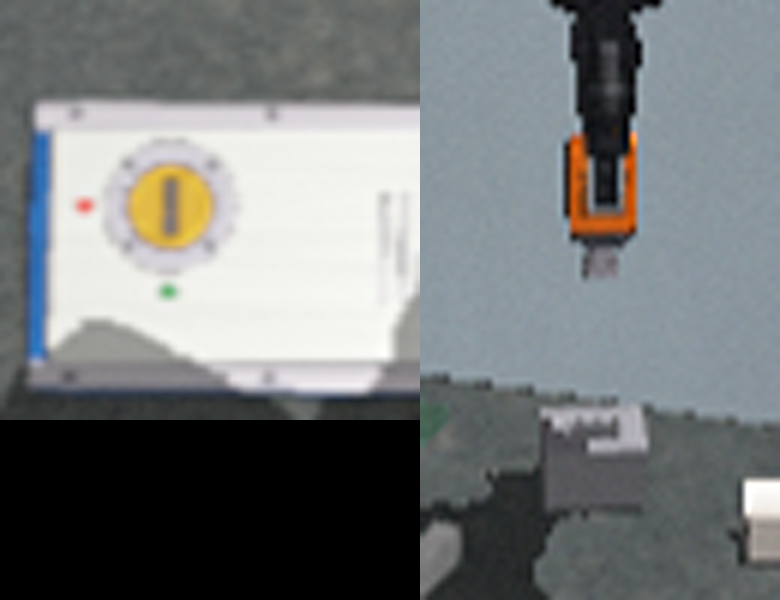

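The slot now lies at 178.6°, straight across the box and level with the box's x (177.9°), so it is locked. The cover meets the blue wall, and the key hangs straight with its tip at (600,278). Now I'll lower it into the holder.

Call:
carry_out(rows="0 0.003 0.0017 -0.03 0;0 0 0 -0.03 0;0 0 0 -0.03 0;0 0 0 -0.01 0;0 0 0 -0.008 0;0 0 0 -0.008 0;0 0 0 -0.006 0;0 0 0 -0.006 0;0 0 0 0 0;0 0 0 0 0")

```text
time: 17.25
eef_pos: [0.6026, -0.2585, 0.0833]
tool_rot: [-0.548, 3.093, -0.001]
wrist_force: [0.5, -0.6, -0.7]
grip_width: 0.0207
```

Call:
carry_out(rows="0 0 0 -0.004 0;0 0 0 -0.003 0;0 0 0 -0.001 0;0 0 0 -0.001 0;0 0 0 0 0")

```text
time: 17.67
eef_pos: [0.6024, -0.2584, 0.0738]
tool_rot: [0.548, -3.093, 0.0]
wrist_force: [0.2, 0.7, -1.6]
grip_width: 0.021
```

Call:
carry_out(rows="0 0 0 -0.001 0;0 0 0 -0.001 0;0 0 0 0 0;0 0 0 0 0")

```text
time: 18.0
eef_pos: [0.6025, -0.2584, 0.0737]
tool_rot: [-0.548, 3.093, -0.001]
wrist_force: [-5.5, 1.7, 15.2]
grip_width: 0.0215
```

The collar is seated: contact at the same TCP height as at the pick. I'll ease off, open and withdraw straight up.

Call:
carry_out(rows="0 0 0 0.001 0;0 0 0 0 0;0.6 0 0 0 0;0.6 0 0 0 0;0.6 0 0 0 0;0.6 0 0 0 0;0.6 0 0 0 0;0.6 0 0 0.01 0;0.6 0 0 0.02 0;0.6 0 0 0.03 0;0.6 0 0 0.03 0;0.6 0 0 0.03 0;0.6 0 0 0.03 0")

```text
time: 19.08
eef_pos: [0.6022, -0.2582, 0.2251]
tool_rot: [-0.548, 3.093, -0.001]
wrist_force: [1.2, 0.3, 0.4]
grip_width: 0.0515
```

Call:
carry_out(rows="0.6 -0.03 -0.02 0.01 0;0.6 -0.04 -0.03 0 0;0.6 -0.04 -0.03 0 0;0.6 -0.04 -0.03 0 0;0.6 -0.04 -0.03 0 0;0.6 -0.04 -0.02 0 0;0.6 -0.03 -0.01 0 0;0.6 0 0 0 0;0.6 0 0 0 0")

```text
time: 19.83
eef_pos: [0.3705, -0.4078, 0.2338]
tool_rot: [-0.543, 3.094, -0.001]
wrist_force: [-0.4, -0.0, -0.5]
grip_width: 0.0512
```

```bash
python3 st.py; python3 - <<'E'
from h import *
snap('side','s9.png',crop=(200,120,320,260),s=4)
snap('top','t9.png',crop=(175,135,395,235),s=3.6)
o=np.zeros((560,1272,3),'u1');o[:360,:792]=cv2.imread('pics/t9.png');o[:,792:]=cv2.imread('pics/s9.png');cv2.imwrite('pics/c9.png',cv2.resize(o,(800,352),interpolation=cv2.INTER_AREA))
E
python3 m.py
```

```text
[ 0.37047132 -0.40782383  0.23379211] yaw 199.92428289774298 F [-0.36957473 -0.04148878 -0.52384681] M [ 0.04418988 -0.03470996  0.043279  ] 0.05118261424506459
lock 208.0 184.0 6.708303928375244 ((207.90505981445312, 183.95213317871094), (13.09376049041748, 13.535699844360352), 18.114952087402344)
[0.55914971 0.16881789]
slot [0.5588154  0.16870041] 178.6226903563433 [0.0016198  0.03063536]
box [[-0.20000000298023224, 1.0], [-0.30000001192092896, -0.4000000059604645], [-0.4000000059604645, -0.0], [-0.20000000298023224, -0.30000001192092896]]
[[0.6054, 0.231], [0.4796, 0.2346], [0.4712, 0.0157], [0.6005, 0.0114]] [0.53921122 0.12318755]
[[0.6081, 0.2305], [0.4785, 0.2339], [0.4711, 0.0146], [0.5996, 0.011]] [0.53933231 0.12251874]
 edges [(0.1259, 178.4), (0.2191, -92.2), (0.1294, -1.9), (0.2197, 88.7)]
 edges [(0.1297, 178.5), (0.2194, -91.9), (0.1285, -1.6), (0.2197, 87.8)]
holder [[0.800000011920929, -0.5], [-0.30000001192092896, -0.10000000149011612], [0.20000000298023224, 1.100000023841858], [-0.4000000059604645, -0.10000000149011612]]
[[0.6252, -0.2221], [0.6438, -0.2745], [0.5
[... 428 characters left out ...]
93, -0.0741], [0.4759, -0.07]] [ 0.53259886 -0.07208616]
 edges [(0.1122, 177.3), (0.1122, -2.7)]
 edges [(0.1136, 177.9), (0.1136, -2.1)]
lip [[0.0, 0.0], [0.0, 0.0]]
[[0.5694, -0.0705], [0.4973, -0.0679]] [ 0.53334529 -0.06915199]
[[0.5694, -0.0705], [0.4973, -0.0679]] [ 0.53334529 -0.06915199]
 edges [(0.0721, 177.9), (0.0721, -2.1)]
 edges [(0.0721, 177.9), (0.0721, -2.1)]
key ((365.3448181152344, 163.13792419433594), (14.968935012817383, 13.130645751953125), 66.80140686035156)
top face ((367.53607177734375, 162.20620727539062), (14.417915344238281, 6.701284408569336), 66.03750610351562) [ 0.60061841 -0.25913616]
 edges [(0.0179, -67.5), (0.0381, -159.3), (0.0178, 112.4), (0.0381, 20.8)]
```

View pics/c9.png

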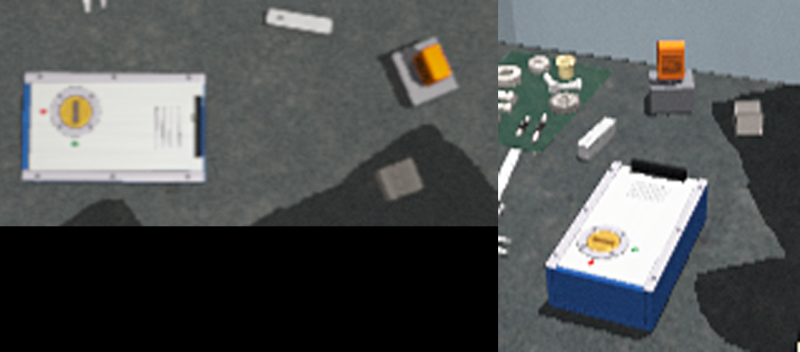

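The cover is home, the slot lies across the box at (75,111), and the key stands upright in its holder at (432,65). The V-block and bar are where they were. I'll hand it in.

```bash
python3 -c "
from plant import robot
print(robot.finish_job())"
```

```text
the job is handed in; nothing more can be done
None
```

I did the whole job in the order asked and handed it in at about 20 s of the 66 s allowed; no verdict was given.

- **Cover:** I pushed it home until the stop pushed back with 15 N and it moved only 0.3 mm more.
- **Lock:** The blade went about 8.5 mm into the slot, and I turned it clockwise until the moment rose to 0.55 N·m at the stop. In the last images the slot lies at 178.6°, and the box's cross axis is at about 178°.
- **Key:** It stands upright in its holder, about 1 mm from where it started. The collar seated at the same height as when I picked it up.
- **Bystanders:** The V-block and spare bar look unmoved in the last picture. The stamp was outside that crop, so I did not recheck it, but the arm never went near it.

The lock centre read about 1 mm differently along the slide before and after locking, which is within image noise. The side camera was about 3 mm off from the top camera, so I relied on positions relative to each other. No check failed.

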